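# Seat a gauge pin against the end stop of a V-groove fixture

### The arm

A 7-joint arm with a two-finger parallel gripper is mounted at the origin on a cart in front of the work surface, level with it; the furniture and walls round the work are solid. World frame = base frame: x ahead of the robot, y to its left, z up, the work surface at z = 0. Lengths are in m, angles in rad, forces in N, time in s.
With the tool pointing down it reaches from about 0.4 to 0.875 m from the base axis. Payload 6.5 kg.
Tool frame: the origin (TCP) lies at the very end of the fingers, on their centre line; the grasp point (between the pads) lies 19 mm behind it; y points along the fingers, x is the direction in which the jaws open and shut, and the axes are right-handed (so a half turn about y gives the same grasp; the last joint's range is limited). The gripper opens to 85 mm and grips with 20 to 120 N. Pads are 22 mm wide; open, the fingers measure 114 mm over their backs; the gripper's body (76 mm by 85 mm) begins 54 mm behind the grasp point. The pads swing forward as they close: fully open they stand 13 mm farther back than shut.
Start: joints at [-1.256, 0.536, -0.004, 1.538, 0.003, 1.067, -0.071], TCP at [0.242, 0.603, 0.231] pointing down, gripper open.
Joint ranges: [-2.7, 2.7], [-0.37, 2.16], [-1.27, 1.26], [0.24, 2.4], [-1.31, 4.45], [0.19, 1.91], [-2.76, 2.76]. Speed limits (rad/s): [2.39, 2.39, 3.14, 3.14, 3.14, 3.14, 3.14].

### API

Orientations are given as a rotation vector (axis times angle).
In Python, from workcell import readout, viewer, order gives the robot as it stands.
- The arm moves only by the tool apply_moves, never from a script. Its argument "targets" is a list of rows, each an object of numbers: "dx", "dy", "dz": the shift along the tool's x, y, z in mm; "ax", "ay", "az": the turn, a rotation vector about the tool's x, y, z in degrees; "hand": the finger opening in mm, from 0 to 85.4. A call has 1 to 8 rows; each row is the pose to reach, as a shift and turn from the pose measured when the call began, along the tool's axes at that moment; what a row does not reach only later rows make up. A row lasts 1/8 s, in which the tool goes at most 62.5 mm and 10.7 degrees, less where a joint would pass 70% of its speed; a pose out of reach is approached as far as the arm can. A call with a gripper value outside its range is refused whole. The fingers move at their own pace and stop on an object; "squeeze" is the grip in N (left out, the last holds). Time passes only in rows, so rows that repeat a pose let the fingers close. It gives the time, the measured TCP pose, the force and the opening at its end, in the units of the state.
- readout.sense(): the state, without advancing time (a new reading comes with each control period).
- viewer.read_camera(name): name is "scene" or "side" or "wrist"; returns the picture (420x560x3 uint8, red, green, blue); there is no depth.
- viewer.camera_info(name): a dict with "K" (3x3 intrinsics, pixels), "cam_to_world" (4x4, takes a point from camera to world coordinates); the wrist camera has in their place "mount" (4x4, takes a point from camera to tool coordinates, whose origin is the TCP and whose axes are the tool frame's). Camera axes: x right, y up, looking along -z (the intrinsics and any distortion apply to the point x, -y, -z); pixel columns grow to the right and rows downward; lengths in m; the calibration is good to about 2 mm. The wrist camera is an equidistant fisheye: a pixel r from the principal point sees the ray r / f radians off the axis. A picture is of the moment at which its call begins: read the wrist's pose just before it. camera_info takes no time and is no camera call.
- order.job_done(): hands the job in, once; it reports no verdict.
The state is a dict: "clock": time; "q": joint angles; "dq": joint speeds; "joint_efforts": joint torques, N m; "position": TCP position; "orientation": TCP orientation; "ft_force": force on the tool from outside, world axes, zero at the start; "moment": the same for the moment, N m; "gripper_width": finger opening in m.
Only numpy, scipy, OpenCV 4.12 (cv2) and the standard library are available. Lean on these libraries where they do the work, as an engineer would, in place of code of your own. Each camera call takes 0.05 s, during which the arm holds its last target.

### The job

Take the thickest of the three steel gauge pins out of the rack and lay it in the V-groove of the fixture, in front of the sprung roller. Then slide it along the groove, under the roller, until its end is seated against the end stop's face with the little seat-switch plunger pushed in: press it home on the stop with about 8 N, never with more than 12 N, which would shift the length setting. Leave the pin lying there, and leave the other two pins and the rest of the bench as they are.

Things in the scene. Friction and masses are not known exactly. Their poses are not given: they have to be found in the camera images.
- pin_thick: the pin to load: plain bright steel cylinder, 16 mm diameter, 120 mm long, 0.19 kg, ends alike and flat. Origin at its centre, x along its axis.
- pin_mid: steel pin, 12 mm diameter, 120 mm long, to stay in the rack. Origin at its centre, x along its axis.
- pin_thin: steel pin, 9 mm diameter, 120 mm long, to stay in the rack. Origin at its centre, x along its axis.
- pin_rack: fixed rack: aluminium base 104 x 156 x 8 mm with two notched grey rails, 12 mm thick, tops 33 mm above the bench, centred at x = -42 and +42 mm. The three pins lie across the rails along the rack's x, in any order, at y = -48, 0 and +48 mm; between the rails fingers can reach down beside each pin. Origin under its centre on the bench, z up. The thick pin's axis lies 35 mm above the bench.
- v_fixture: fixed aluminium base 260 x 84 x 12 mm with two steel V-blocks in line, 40 mm wide, tops 42 mm above the bench. Origin under the base's centre on the bench, x along the groove towards the stop, z up; groove's middle at y = 0. Short block from x = -120 to -85 mm, finger gap down to the base, long block from -25 to +65 mm. The 90 degree groove is 13 mm wide at the top.
- load_point (a point): over the middle of the finger gap (fixture x = -55 mm), at the height of the thick pin's axis when it lies in the groove: 46.8 mm above the bench, 4.8 mm above the block tops. Axes as the fixture's. With its centre here the pin rests on both blocks, its leading end 27 mm short of touching the roller.
- roller_point (a point): lowest point of the sprung steel roller (16 mm diameter, 12 mm wide) at fixture x = +38 mm, under an aluminium bridge 102 mm high. It hangs 2 mm lower than the pin's top; the pin's end lifts it, and it then presses the pin down with about 2 N. Sliding the pin then takes 2 to 6 N (differs each time); at most that much of the push is lost in the groove when the pin is on the stop.
- end_stop: dark steel stop block, 26 x 44 x 54 mm, locked on the fixture's base beyond the long block. A bright 12 mm anvil sleeve is screwed through it on the thick pin's axis; its flat face is the stop. The sleeve is set by hand: its face stands 21 to 43 mm to the -x side of the block's origin, not measured. All rigid. Origin under the block's centre on the fixture's base, axes as the fixture's.
- seat_plunger (a joint): brass plunger, 4 mm across, of the part-present switch in the middle of the anvil's face: 0 when free, 3 mm proud of the face; 0.003 m when the pin lies on the face and has pushed it flush. Its spring gives only about 0.5 N. The pin counts as seated once it has pressed on the end stop with 5 N or more for 0.2 s; more than 12 N on the stop is too much.
- loupe: black inspection loupe, 37 mm across, 38 mm high, standing near the fixture; not to be disturbed. Origin under its centre.
- threadlock_bottle: small bottle, 29 mm across, 96 mm high, standing; not to be disturbed. Origin under its centre.
- nut_jar: white jar, 44 mm across, 61 mm high, standing; not to be disturbed. Origin under its centre.

How it is judged:
On the way, in this order (a step that is already met when the one before it is completed fails the run):
1. the thick pin lies in the V-groove in front of the roller (y of pin_thick in the frame of v_fixture between -0.003 and 0.003 m and z of pin_thick in the frame of v_fixture between 0.044 and 0.049 m and angle between the x axis of pin_thick and the x axis of v_fixture, either way round below 0.04 rad and x of pin_thick in the frame of v_fixture between -0.095 and -0.03 m), for 0.2 s.
2. the pin, lying in the groove, presses on the end stop with at least 5 N, the plunger pushed in (contact force between pin_thick and end_stop above 5 N and value of joint seat_plunger above 0.0015 m and y of pin_thick in the frame of v_fixture between -0.003 and 0.003 m and z of pin_thick in the frame of v_fixture between 0.044 and 0.049 m and angle between the x axis of pin_thick and the x axis of v_fixture, either way round below 0.04 rad), for 0.2 s.
At the end, for the whole second after the job is handed in: the thick pin lies at rest in the V-groove, in line with it within 0.04 rad, its end within 1.5 mm of the stop's face (the seat plunger pushed in by more than 1.5 mm); the other two pins are still in the rack (moved less than 15 mm) (value of joint seat_plunger above 0.0015 m and y of pin_thick in the frame of v_fixture between -0.003 and 0.003 m and z of pin_thick in the frame of v_fixture between 0.044 and 0.049 m and angle between the x axis of pin_thick and the x axis of v_fixture, either way round below 0.04 rad and linear speed of pin_thick below 0.01 m/s and distance of each of pin_mid, pin_thin from where it was at the start of the episode below 0.015 m); the robot touches nothing.
It fails at once if the pin presses on the end stop with more than 12 N (contact force between pin_thick and end_stop above 12 N).
It fails at once if the loupe, the small bottle or the jar is moved by more than 40 mm (distance of any of loupe, threadlock_bottle, nut_jar from where it was at the start of the episode above 0.04 m).
It also fails if it takes over 56 s, if anything falls off the work surface, if the arm or the gripper's body presses on something with over 40 N, if the wrist force passes 120 N, or if a joint passes its speed limit or range.

## Working session

There is one attempt and no reset: what is moved stays moved. The work goes in short steps, Python scripts to look and compute and a tool call to move; the robot and the scene stay as the last step left them, time stands still between calls to the robot, and variables do not carry over. Pictures are saved under pics/ and viewed, and the job is handed in when it is done.

Besides the shell and the picture viewer there is one more tool, called after "Emit:" as name([rows], argument=value, ...), one row to a line, values as JSON. apply_moves: Moves the arm, as the interface text tells. Its arguments: {"type":"object","properties":{"targets":{"type":"array"},"squeeze":{"type":"number"}},"required":["targets"]}

```bash
ls; mkdir -p pics; cat > h.py <<'E'
import numpy as np, cv2
from scipy.spatial.transform import Rotation as R
from workcell import readout, viewer, order
def save(name,fn):
    im=viewer.read_camera(name); cv2.imwrite('pics/'+fn,im[:,:,::-1]); return im
E
python3 - <<'E'
from h import *
s=readout.sense()
for k in s: print(k,np.round(s[k],4))
for n in ['scene','side','wrist']:
    i=viewer.camera_info(n)
    for k in i: print(n,k,np.round(i[k],4) if not isinstance(i[k],str) else i[k])
    save(n,n+'0.png')
E
```

```text
pics
clock 0.0
q [-1.2562  0.5372 -0.0045  1.5389  0.0026  1.0673 -0.0712]
dq [-0.0003 -0.0001 -0.0012 -0.0004 -0.0005  0.0006 -0.0004]
joint_efforts [ 4.00000e-04 -5.83417e+01  1.04900e+00 -2.59099e+01  1.24000e-02
  9.60000e-03 -0.00000e+00]
position [0.2413 0.6028 0.2304]
orientation [-1.3667 -0.9233  0.9257]
ft_force [-0.6558  0.1011 -0.3262]
moment [ 0.0514 -0.0304 -0.0041]
gripper_width 0.0853
scene K [[437.8986   0.     278.9917]
 [  0.     437.8986 210.3485]
 [  0.       0.       1.    ]]
scene cam_to_world [[ 0.5552  0.6376 -0.534   0.0611]
 [-0.8315  0.4386 -0.3409 -0.3244]
 [ 0.0168  0.6333  0.7737  0.8024]
 [ 0.      0.      0.      1.    ]]
side K [[495.6672   0.     281.9863]
 [  0.     495.6672 213.3087]
 [  0.       0.       1.    ]]
side cam_to_world [[ 0.9168  0.1968 -0.3476  0.1586]
 [-0.3987  0.502  -0.7675 -0.9312]
 [ 0.0234  0.8422  0.5387  0.6832]
 [ 0.      0.      0.      1.    ]]
wrist K [[325.1923   0.     283.564 ]
 [  0.     325.1923 216.7891]
 [  0.       0.       1.    ]]
wrist mount [[ 1.000e+00  1.000e-03 -8.000e-04 -1.000e-04]
 [-1.100e-03  3.169e-01 -9.485e-01 -1.413e-01]
 [-7.000e-04  9.485e-01  3.169e-01  8.080e-02]
 [ 0.000e+00  0.000e+00  0.000e+00  1.000e+00]]
```

View pics/scene0.png

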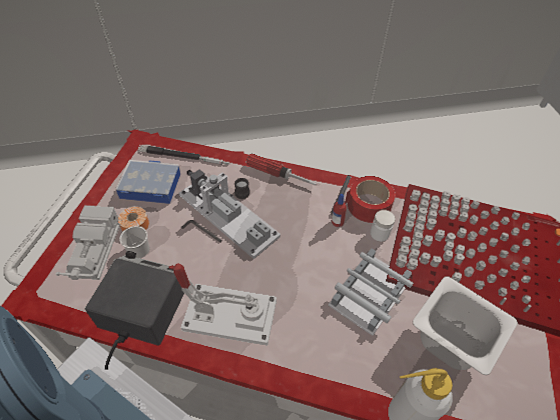

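View pics/side0.png

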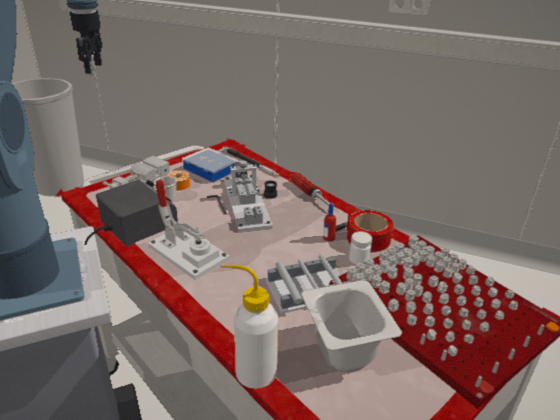

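View pics/wrist0.png

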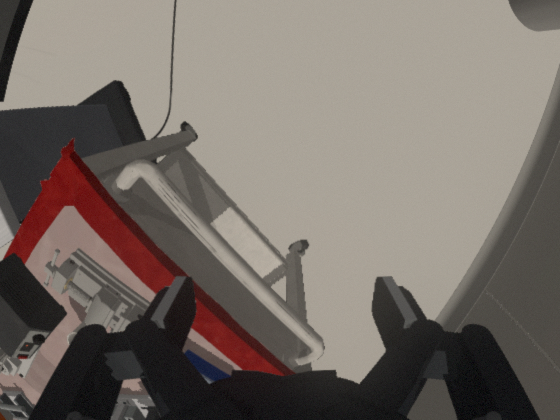

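```bash
python3 - <<'E'
import cv2,numpy as np
a=cv2.imread('pics/scene0.png'); b=cv2.imread('pics/side0.png')
def crop(im,x,y,w,h,s,fn): cv2.imwrite('pics/'+fn,cv2.resize(im[y:y+h,x:x+w],None,fx=s,fy=s,interpolation=cv2.INTER_CUBIC))
crop(a,165,150,130,120,6,'c_fix.png')
crop(a,310,235,120,100,6,'c_rack.png')
crop(b,205,150,90,90,6,'c_fix2.png')
crop(b,255,245,100,75,6,'c_rack2.png')
E
```

```text
(no output)
```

View pics/c_fix.png

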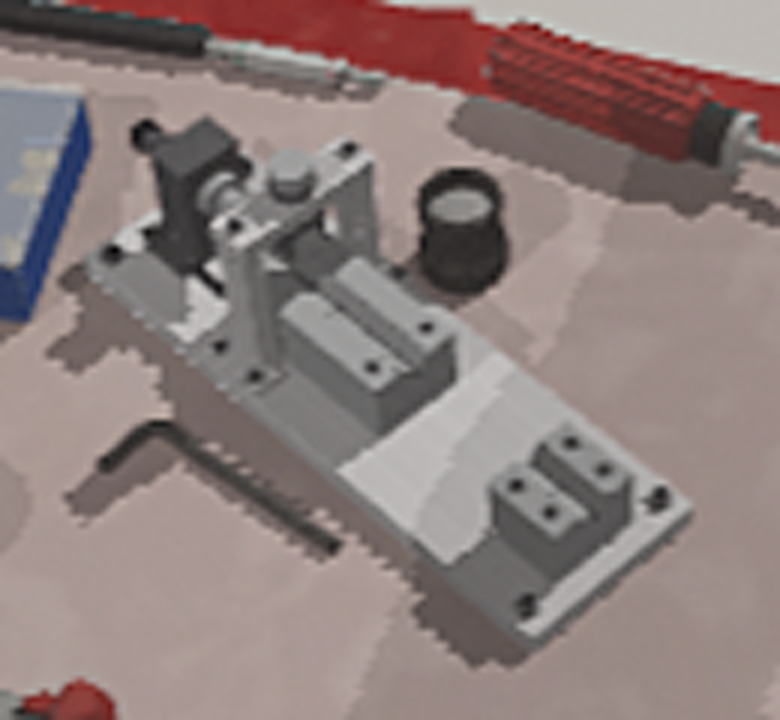

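View pics/c_rack.png

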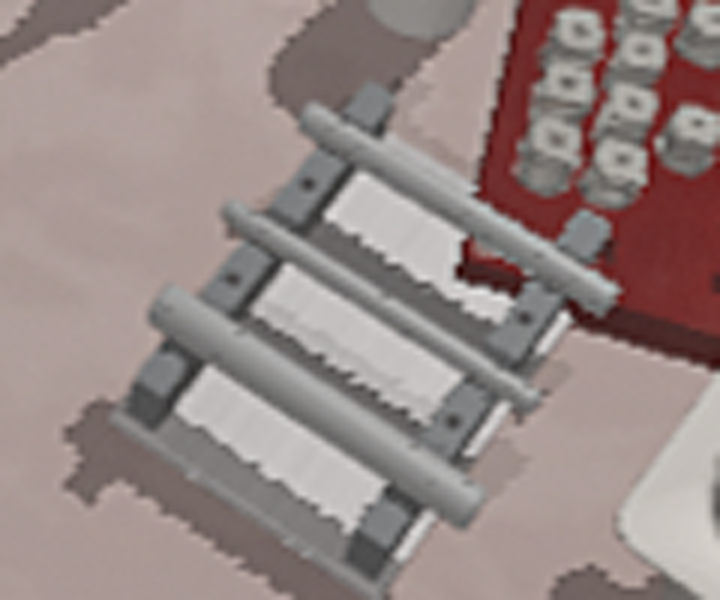

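View pics/c_rack2.png

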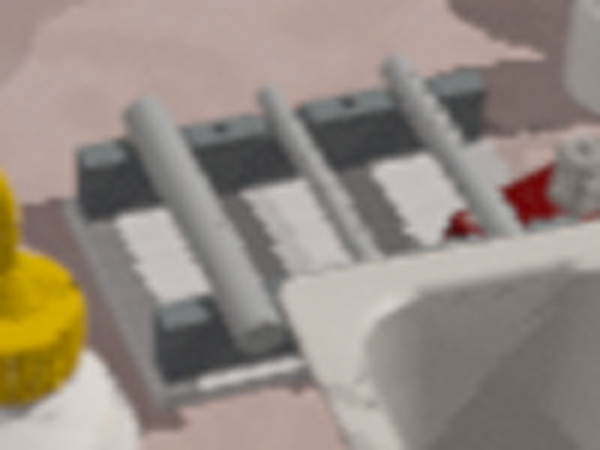

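View pics/c_fix2.png

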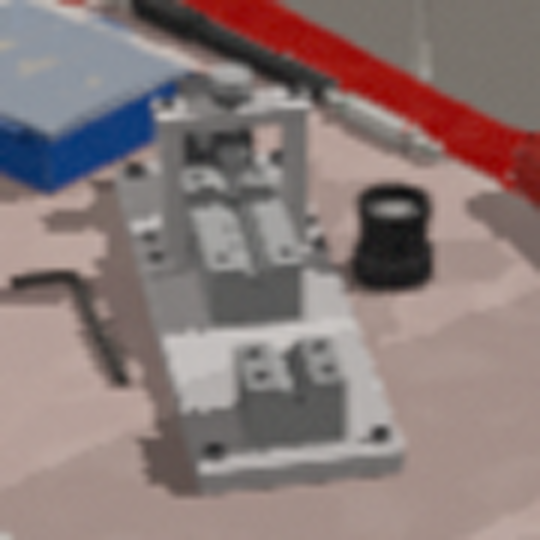

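```bash
cat >> h.py <<'E'
from scipy.optimize import least_squares
def proj(name,P):
    i=viewer.camera_info(name); K=np.array(i['K']); T=np.linalg.inv(np.array(i['cam_to_world']))
    p=np.atleast_2d(P)@T[:3,:3].T+T[:3,3]; p=p*[1,-1,-1]
    return (p[:,:2]/p[:,2:])@np.diag([K[0,0],K[1,1]])+K[:2,2]
def fitpose(obs,x0):
    # obs: list of (cam, P_local mm, pix)
    def w(v): 
        P=np.array([o[1] for o in obs],float)/1000
        c,s=np.cos(v[2]),np.sin(v[2])
        return np.c_[v[0]+c*P[:,0]-s*P[:,1], v[1]+s*P[:,0]+c*P[:,1], P[:,2]]
    def f(v):
        W=w(v); return np.concatenate([(proj(o[0],W[k])[0]-o[2]) for k,o in enumerate(obs)])
    r=least_squares(f,x0,loss='soft_l1'); return r.x, r.fun.reshape(-1,2)
E
python3 - <<'E'
from h import *
def C(x0,y0,s): return lambda x,y:((x+.5)/s-.5+x0,(y+.5)/s-.5+y0)
f=C(165,150,6); g=C(205,150,6)
obs=[('scene',(-130,-42,12),f(692,507)),('scene',(-130,42,12),f(533,636)),('scene',(130,42,12),f(88,265)),
('scene',(-120,20,42),f(555,540)),('scene',(-85,20,42),f(492,477)),('scene',(-120,-20,42),f(631,476)),('scene',(-85,-20,42),f(567,430)),
('scene',(-25,20,42),f(380,392)),('scene',(-25,-20,42),f(455,338)),
('side',(-130,42,12),g(200,473)),('side',(-130,-42,12),g(404,458)),('side',(-120,20,42),g(246,398)),('side',(-120,-20,42),g(343,380)),('side',(-25,20,42),g(212,272)),('side',(-25,-20,42),g(301,262))]
x,r=fitpose(obs,[0.6,0.2,1.57]); print(x,np.round(r,1).tolist())
f=C(310,235,6); g=C(255,245,6)
# rack: x along pins, take x pointing to scene lower right
obs=[('scene',(60,48,35),f(0,0))]
obs=[]
print('unproj')
def unproj(n,px,z):
    i=viewer.camera_info(n);K=np.array(i['K']);T=np.array(i['cam_to_world'])
    d=T[:3,:3]@np.array([(px[0]-K[0,2])/K[0,0],-(px[1]-K[1,2])/K[1,1],-1]);o=T[:3,3]
    return o+d*(z-o[2])/d[2]
for nm,a,b in [('back',(313,115),(606,294)),('mid',(233,214),(532,396)),('front',(164,303),(466,504))]:
    A=unproj('scene',f(*a),.035);B=unproj('scene',f(*b),.035);print(nm,A,B,(A+B)/2,np.linalg.norm(A-B),np.arctan2(*(B-A)[1::-1]))
for nm,a,b in [('front',(145,112),(257,333)),]:
    A=unproj('side',g(*a),.035);B=unproj('side',g(*b),.035);print(nm,A,B,(A+B)/2,np.linalg.norm(A-B),np.arctan2(*(B-A)[1::-1]))
E
```

```text
[0.53271307 0.11871859 1.38447727] [[0.1, 0.4], [-0.8, 1.3], [-1.1, -1.3], [-0.5, 0.6], [-1.3, 1.7], [0.1, 0.6], [-0.4, -0.8], [-1.0, 0.4], [-0.2, -0.3], [0.7, 0.7], [1.1, -0.5], [1.3, -0.5], [1.6, 0.8], [0.8, 0.5], [1.5, 0.7]]
unproj
back [ 0.59125136 -0.19523347  0.035     ] [ 0.58244413 -0.30891407  0.035     ] [ 0.58684774 -0.25207377  0.035     ] 0.11402125434289069 -1.6481153198437486
mid [ 0.5395604  -0.19103689  0.035     ] [ 0.53346611 -0.30389195  0.035     ] [ 0.53651325 -0.24746442  0.035     ] 0.11301949118297763 -1.6247449454229126
front [ 0.49608355 -0.18826588  0.035     ] [ 0.48669512 -0.30210807  0.035     ] [ 0.49138934 -0.24518698  0.035     ] 0.11422865420351493 -1.6530789807010438
front [ 0.49303626 -0.1834505   0.035     ] [ 0.4817498  -0.30024838  0.035     ] [ 0.48739303 -0.24184944  0.035     ] 0.11734193459987532 -1.6671296765871144
```

```bash
cat >> h.py <<'E'
def unproj(n,px,z):
    i=viewer.camera_info(n);K=np.array(i['K']);T=np.array(i['cam_to_world'])
    d=T[:3,:3]@np.array([(px[0]-K[0,2])/K[0,0],-(px[1]-K[1,2])/K[1,1],-1]);o=T[:3,3]
    return o+d*(z-o[2])/d[2]
def tool():
    s=readout.sense(); return np.array(s['position']),R.from_rotvec(s['orientation']).as_matrix(),s
def goal(p,ang):
    """tool shift/turn to TCP p (m), pointing down, tool x at world angle ang; prints row values"""
    p0,R0,s=tool()
    x=np.array([np.cos(ang),np.sin(ang),0]);y=np.array([0,0,-1.]);Rg=np.c_[x,y,np.cross(x,y)]
    d=R0.T@(np.array(p)-p0)*1000; r=R.from_matrix(R0.T@Rg).as_rotvec(degrees=True)
    print('t',s['clock'],'d',np.round(d,1),'a',np.round(r,2),'F',np.round(s['ft_force'],2),'w',round(s['gripper_width'],4))
E
python3 - <<'E'
from h import *
p,Rm,s=tool();print(p);print(Rm.round(3))
print('bottle',unproj('side',(255,375),0),'top')
for z in (.15,.2,.25): print(z,unproj('side',(257,297),z),unproj('scene',(434,383),z))
for n,px in(('side',(305,303)),('side',(397,322)),('scene',(450,281)),('scene',(415,317)),('scene',(515,323))):print(unproj(n,px,.08))
print('redpost',[ (unproj('scene',(178,270),z),unproj('side',(161,185),z)) for z in (.1,.15)])
goal([.489,-.244,.2],-.08); goal([.489,-.244,.2],-.08+np.pi)
E
```

```text
[0.24142813 0.60297942 0.23060802]
[[ 0.372 -0.    -0.928]
 [ 0.928 -0.001  0.372]
 [-0.001 -1.    -0.   ]]
bottle [ 0.35441261 -0.40673601  0.        ] top
0.15 [ 0.36823549 -0.38180994  0.15      ] [ 0.36828281 -0.40544655  0.15      ]
0.2 [ 0.34857695 -0.43333426  0.2       ] [ 0.34473827 -0.39923696  0.2       ]
0.25 [ 0.32891841 -0.48485858  0.25      ] [ 0.32119373 -0.39302736  0.25      ]
[ 0.46856059 -0.35588267  0.08      ]
[ 0.59312684 -0.4566167   0.08      ]
[ 0.59949197 -0.36978403  0.08      ]
[ 0.49254505 -0.34335318  0.08      ]
[ 0.58223814 -0.49582398  0.08      ]
redpost [(array([0.32050292, 0.0601187 , 0.1       ]), array([0.31732656, 0.11868069, 0.1       ])), (array([0.30203548, 0.03274581, 0.15      ]), array([0.30371849, 0.02866193, 0.15      ]))]
t 0.15 d [-694.3   31.6 -544.6] a [ 6.000e-02  7.277e+01 -6.000e-02] F [ 0.69 -0.32  0.09] w 0.0851
t 0.15 d [-694.3   31.6 -544.6] a [-7.0000e-02 -1.0723e+02 -6.0000e-02] F [ 0.69 -0.32  0.09] w 0.0851
```

```bash
python3 - <<'E'
from h import *
goal([.515,.06,.25],-.186)
E
```

```text
t 0.15 d [-402.5  -18.8 -455.8] a [ 6.000e-02  7.884e+01 -6.000e-02] F [ 0.69 -0.32  0.09] w 0.0851
```

Emit:
apply_moves([
  {"dx":-402,"dy":-19,"dz":-456,"ay":79,"hand":42},
  {"dx":-402,"dy":-19,"dz":-456,"ay":79,"hand":42},
  {"dx":-402,"dy":-19,"dz":-456,"ay":79,"hand":42},
  {"dx":-402,"dy":-19,"dz":-456,"ay":79,"hand":42},
  {"dx":-402,"dy":-19,"dz":-456,"ay":79,"hand":42},
  {"dx":-402,"dy":-19,"dz":-456,"ay":79,"hand":42},
  {"dx":-402,"dy":-19,"dz":-456,"ay":79,"hand":42},
  {"dx":-402,"dy":-19,"dz":-456,"ay":79,"hand":42},
], squeeze=40)

```text
invalid input
```

```bash
python3 - <<'E'
from h import *
goal([.515,.06,.25],-.186)
E
```

```text
t 0.15 d [-402.5  -18.8 -455.8] a [ 6.000e-02  7.884e+01 -6.000e-02] F [ 0.69 -0.32  0.09] w 0.0851
```

Emit:
apply_moves([
  {"dx":-40,"dy":-2,"dz":-45,"ax":0,"ay":8,"az":0,"hand":42},
], squeeze=40)

```text
clock: 0.28
position: [0.2648, 0.5519, 0.2318]
orientation: [-1.408, -0.819, 0.823]
ft_force: [1.2, -1.0, 0.3]
gripper_width: 0.0699
```

Emit:
apply_moves([
  {"dx":-301,"dy":-17,"dz":-456,"ax":0,"ay":71,"az":0,"hand":42},
  {"dx":-301,"dy":-17,"dz":-456,"ax":0,"ay":71,"az":0,"hand":42},
], squeeze=40)

```text
clock: 0.52
position: [0.3254, 0.4357, 0.236]
orientation: [-1.507, -0.523, 0.525]
ft_force: [1.2, -0.2, -0.4]
gripper_width: 0.0416
```

```bash
python3 - <<'E'
from h import *
goal([.515,.06,.25],-.186)
E
```

```text
t 0.525 d [ -84.4  -13.8 -412.3] a [ 0.05 49.01 -0.09] F [ 1.23 -0.2  -0.36] w 0.0416
```

All keys are needed. Continue.

Emit:
apply_moves([
  {"dx":-84,"dy":-14,"dz":-412,"ax":0,"ay":49,"az":0,"hand":42},
  {"dx":-84,"dy":-14,"dz":-412,"ax":0,"ay":49,"az":0,"hand":42},
  {"dx":-84,"dy":-14,"dz":-412,"ax":0,"ay":49,"az":0,"hand":42},
  {"dx":-84,"dy":-14,"dz":-412,"ax":0,"ay":49,"az":0,"hand":42},
  {"dx":-84,"dy":-14,"dz":-412,"ax":0,"ay":49,"az":0,"hand":42},
  {"dx":-84,"dy":-14,"dz":-412,"ax":0,"ay":49,"az":0,"hand":42},
  {"dx":-84,"dy":-14,"dz":-412,"ax":0,"ay":49,"az":0,"hand":42},
  {"dx":-84,"dy":-14,"dz":-412,"ax":0,"ay":49,"az":0,"hand":42},
])

```text
clock: 1.52
position: [0.5163, 0.056, 0.2505]
orientation: [-1.568, 0.152, -0.152]
ft_force: [-0.4, 0.1, -0.1]
gripper_width: 0.042
```

```bash
python3 - <<'E'
from h import *
goal([.515,.06,.25],-.186)
p,Rm,s=tool()
save('wrist','w1.png')
np.savez('w1.npz',p=p,R=Rm)
print(p,Rm.round(3))
E
```

```text
t 1.525 d [-2.1  0.5  3.7] a [ 0.17 -0.4   0.02] F [-0.43  0.06 -0.09] w 0.042
[0.51630616 0.05599409 0.25046863] [[ 0.981 -0.     0.192]
 [-0.192 -0.003  0.981]
 [ 0.    -1.    -0.003]]
```

View pics/w1.png

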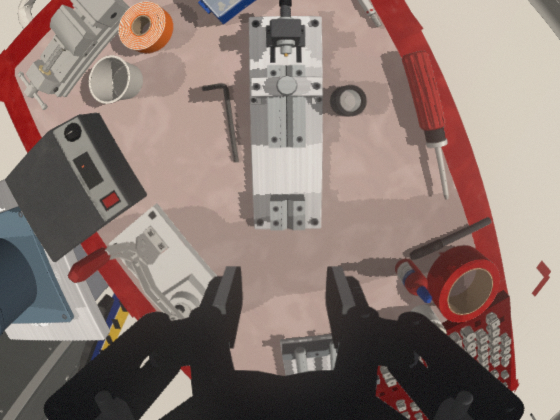

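```bash
python3 - <<'E'
import cv2
a=cv2.imread('pics/w1.png')
cv2.imwrite('pics/w1a.png',cv2.resize(a[130:240,235:335],None,fx=5.4,fy=5.4,interpolation=cv2.INTER_CUBIC))
cv2.imwrite('pics/w1b.png',cv2.resize(a[5:115,235:335],None,fx=5.4,fy=5.4,interpolation=cv2.INTER_CUBIC))
E
```

```text
(no output)
```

View pics/w1a.png

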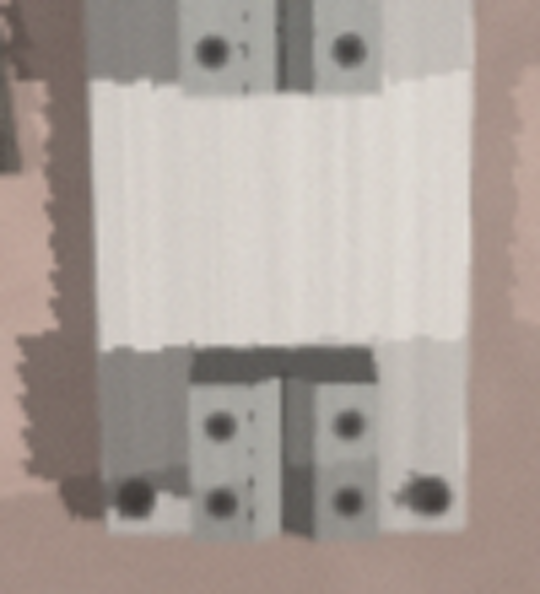

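View pics/w1b.png

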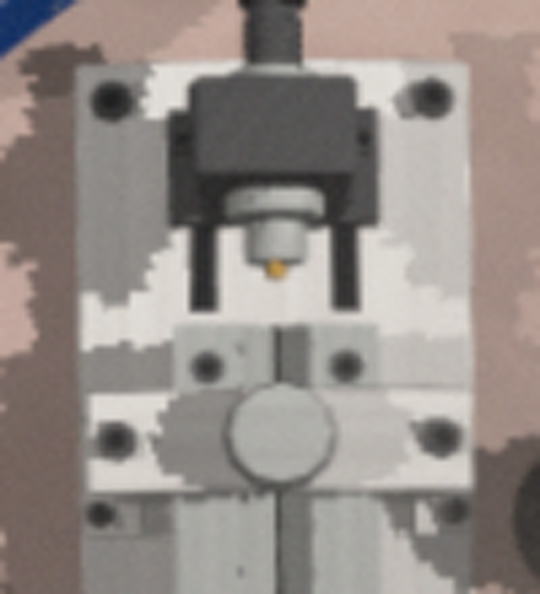

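```bash
cat >> h.py <<'E'
_M=None
def wproj(W,p,Rm):
    i=viewer.camera_info('wrist');K=np.array(i['K']);M=np.array(i['mount'])
    t=(np.atleast_2d(W)-p)@Rm; c=(t-M[:3,3])@M[:3,:3]; c=c*[1,-1,-1]
    return cv2.fisheye.projectPoints(c[:,None,:],np.zeros(3),np.zeros(3),K,np.zeros(4))[0][:,0]
def wunproj(px,z,p,Rm):
    i=viewer.camera_info('wrist');K=np.array(i['K']);M=np.array(i['mount'])
    u=cv2.fisheye.undistortPoints(np.array(px,float).reshape(-1,1,2),K,np.zeros(4))[:,0]
    d=np.c_[u[:,0],-u[:,1],-np.ones(len(u))]@M[:3,:3].T@Rm.T; o=p+Rm@M[:3,3]
    return o+d*((z-o[2])/d[:,2])[:,None]
def wfit(obs,x0,p,Rm):
    P=np.array([o[0] for o in obs],float)/1000; q=np.array([o[1] for o in obs],float)
    def W(v):
        c,s=np.cos(v[2]),np.sin(v[2]); return np.c_[v[0]+c*P[:,0]-s*P[:,1], v[1]+s*P[:,0]+c*P[:,1], P[:,2]]
    r=least_squares(lambda v:(wproj(W(v),p,Rm)-q).ravel(),x0,loss='soft_l1',x_scale=[.01,.01,.01]); return r.x,r.fun.reshape(-1,2)
def C(x0,y0,s): return lambda x,y:((x+.5)/s-.5+x0,(y+.5)/s-.5+y0)
E
python3 - <<'E'
from h import *
d=np.load('w1.npz');p,Rm=d['p'],d['R']
f=C(235,130,5.4);g=C(235,5,5.4)
obs=[((-85,20,42),f(190,383)),((-85,-20,42),f(379,383)),((-120,20,42),f(192,538)),((-120,-20,42),f(379,538)),((-130,42,12),f(107,530)),((-130,-42,12),f(466,527)),((-25,20,42),f(183,95)),((-25,-20,42),f(384,95)),((130,42,12),g(76,65)),((130,-42,12),g(467,65)),((65,20,42),g(174,325)),((65,-20,42),g(379,325))]
x,r=wfit(obs,[.5327,.1187,1.384],p,Rm); print(x,np.round(r,1).tolist())
W=wunproj([g(247,262),g(305,262),g(276,262),g(276,278)],.0468,p,Rm)
W[:,:2]-=x[:2]; c,s=np.cos(x[2]),np.sin(x[2])
print((W[:,:2]@np.array([[c,-s],[s,c]])*1000).round(1))
W=wunproj([(283,346),(340,336)],.033,p,Rm);print(W)
c,s=np.cos(x[2]),np.sin(x[2]);print('load',x[:2]-.055*np.array([c,s]))
E
```

```text
[0.53341552 0.12217803 1.38941695] [[-0.3, 0.4], [0.5, -0.0], [0.1, 1.0], [0.3, 0.6], [-0.6, 1.6], [0.1, 1.3], [-0.2, 0.1], [-0.2, -0.3], [-0.3, -1.0], [0.4, -1.6], [-0.0, -0.6], [0.2, -1.0]]
[[76.   5.6]
 [75.9 -5.4]
 [75.9  0.1]
 [72.7  0.1]]
[[ 0.4713515  -0.1731499   0.033     ]
 [ 0.55376978 -0.17225976  0.033     ]]
load [0.52349427 0.06808026]
```

```bash
python3 - <<'E'
from h import *
goal([.489,-.300,.18],-.08)
E
```

```text
t 1.575 d [  41.8   70.7 -357.2] a [ 0.1  -6.28 -0.07] F [-0.58  0.95  0.13] w 0.042
```

Emit:
apply_moves([
  {"dx":44,"dy":40,"dz":-366,"ax":0,"ay":-6,"az":0,"hand":42},
  {"dx":44,"dy":40,"dz":-366,"ax":0,"ay":-6,"az":0,"hand":42},
  {"dx":44,"dy":40,"dz":-366,"ax":0,"ay":-6,"az":0,"hand":42},
  {"dx":44,"dy":40,"dz":-366,"ax":0,"ay":-6,"az":0,"hand":42},
  {"dx":44,"dy":40,"dz":-366,"ax":0,"ay":-6,"az":0,"hand":42},
  {"dx":44,"dy":40,"dz":-366,"ax":0,"ay":-6,"az":0,"hand":42},
  {"dx":44,"dy":40,"dz":-366,"ax":0,"ay":-6,"az":0,"hand":42},
])

```text
clock: 2.45
position: [0.4877, -0.3129, 0.2103]
orientation: [-1.573, 0.074, -0.069]
ft_force: [0.2, -0.2, 0.0]
gripper_width: 0.0419
```

```bash
cat > snap.py <<'E'
from h import *
import sys
n=sys.argv[1]
p,Rm,s=tool(); im=save('wrist',n+'.png'); np.savez(n+'.npz',p=p,R=Rm)
print(p,s['clock'],s['gripper_width'],np.round(s['ft_force'],2))
E
python3 snap.py w2
```

```text
[ 0.48767944 -0.31289803  0.21029573] 2.45 0.04194933025354748 [ 0.19 -0.23  0.02]
```

View pics/w2.png

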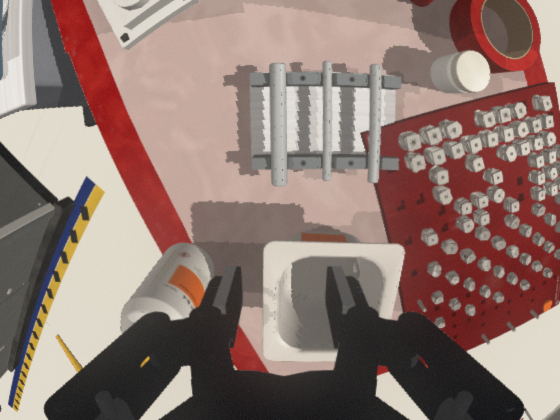

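```bash
python3 - <<'E'
import cv2
a=cv2.imread('pics/w2.png')
cv2.imwrite('pics/w2a.png',cv2.resize(a[55:195,240:410],None,fx=4,fy=4,interpolation=cv2.INTER_CUBIC))
E
```

```text
(no output)
```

View pics/w2a.png

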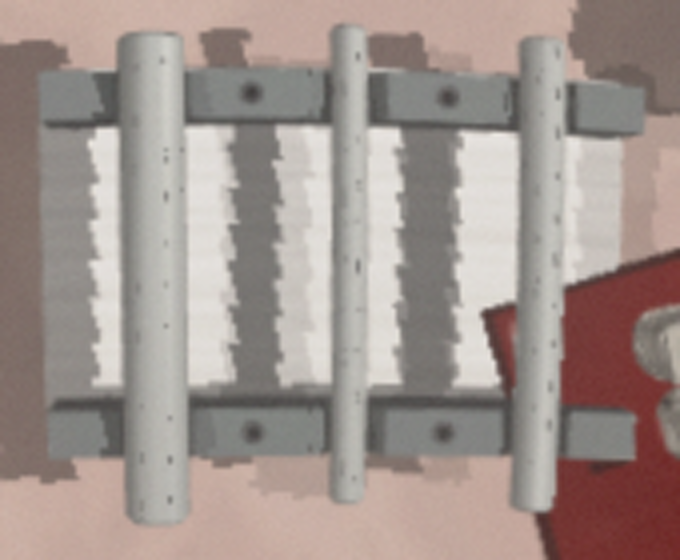

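```bash
python3 - <<'E'
from h import *
d=np.load('w2.npz');p,Rm=d['p'],d['R'];f=C(240,55,4)
for n,a,b in(('thick',(151,33),(157,522)),('thin',(348,27),(347,502)),('mid',(541,39),(534,511))):
    A,B=wunproj([f(*a),f(*b)],.037,p,Rm);print(n,(A+B)/2,np.linalg.norm(A-B),np.arctan2(*(A-B)[1::-1]))
goal([.489,-.244,.2],-.08)
E
```

```text
thick [ 0.48901943 -0.24392498  0.037     ] 0.11976476527457158 1.488926744212069
thin [ 0.53600514 -0.24442122  0.037     ] 0.11679055636142462 1.4937722656154984
mid [ 0.583541  -0.2495516  0.037    ] 0.1184381946815258 1.5008976715509337
t 2.5 d [-5.6 10.1 65.3] a [ 0.09 -0.42 -0.14] F [0.43 1.2  0.22] w 0.0418
```

```bash
python3 - <<'E'
from h import *
goal([.489,-.244,.09],-.08)
E
```

```text
t 2.5 d [ -5.4 120.1  65.5] a [ 0.09 -0.42 -0.14] F [0.43 1.2  0.22] w 0.0418
```

Emit:
apply_moves([
  {"dx":-5.4,"dy":60,"dz":65.5,"ax":0.1,"ay":-0.4,"az":-0.1,"hand":42},
  {"dx":-5.4,"dy":120,"dz":65.5,"ax":0.1,"ay":-0.4,"az":-0.1,"hand":42},
  {"dx":-5.4,"dy":120,"dz":65.5,"ax":0.1,"ay":-0.4,"az":-0.1,"hand":42},
  {"dx":-5.4,"dy":120,"dz":65.5,"ax":0.1,"ay":-0.4,"az":-0.1,"hand":42},
])

```text
clock: 3.0
position: [0.4892, -0.243, 0.0901]
orientation: [-1.569, 0.063, -0.06]
ft_force: [-1.1, 0.2, 0.9]
gripper_width: 0.0422
```

```bash
python3 snap.py w3; python3 - <<'E'
from h import *
goal([.489,-.244,.016],-.08)
print(wproj([[.489,-.244,.035]],*tool()[:2]))
E
```

```text
[ 0.48917584 -0.24296255  0.09010161] 3.0 0.04221951285118103 [-1.14  0.2   0.86]
t 3.05 d [-1.  75.3  0.3] a [0.03 0.01 0.04] F [ 0.5  -0.29  0.73] w 0.0418
[[281.13263617 238.58223361]]
```

View pics/w3.png

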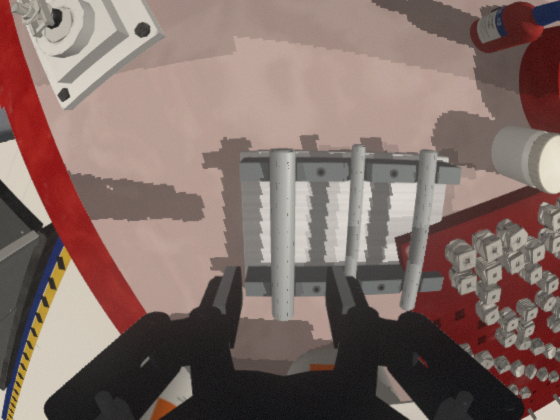

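Emit:
apply_moves([
  {"dx":-0.3,"dy":40,"dz":0,"ax":0,"ay":0,"az":0,"hand":42},
  {"dx":-0.3,"dy":65,"dz":0,"ax":0,"ay":0,"az":0,"hand":42},
  {"dx":-0.3,"dy":74,"dz":0,"ax":0,"ay":0,"az":0,"hand":42},
  {"dx":-0.3,"dy":74.5,"dz":0,"ax":0,"ay":0,"az":0,"hand":42},
])

```text
clock: 3.55
position: [0.4906, -0.2454, 0.018]
orientation: [-1.571, 0.061, -0.065]
ft_force: [-1.0, -0.0, 0.1]
gripper_width: 0.0423
```

Emit:
apply_moves([
  {"dx":0,"dy":0,"dz":0,"ax":0,"ay":0,"az":0,"hand":10},
  {"dx":0,"dy":0,"dz":0,"ax":0,"ay":0,"az":0,"hand":10},
  {"dx":0,"dy":0,"dz":0,"ax":0,"ay":0,"az":0,"hand":10},
  {"dx":0,"dy":0,"dz":0,"ax":0,"ay":0,"az":0,"hand":10},
  {"dx":0,"dy":0,"dz":0,"ax":0,"ay":0,"az":0,"hand":10},
], squeeze=40)

```text
clock: 4.18
position: [0.4881, -0.2458, 0.0191]
orientation: [-1.57, 0.065, -0.063]
ft_force: [-8.1, 0.9, 10.9]
gripper_width: 0.0146
```

```bash
python3 snap.py w4; python3 - <<'E'
import cv2
a=cv2.imread('pics/w4.png')
cv2.imwrite('pics/w4a.png',cv2.resize(a[170:400,180:420],None,fx=2.5,fy=2.5,interpolation=cv2.INTER_CUBIC))
E
```

```text
[ 0.48813881 -0.24579771  0.01914414] 4.175 0.014556637882924845 [-8.13  0.91 10.9 ]
```

View pics/w4a.png

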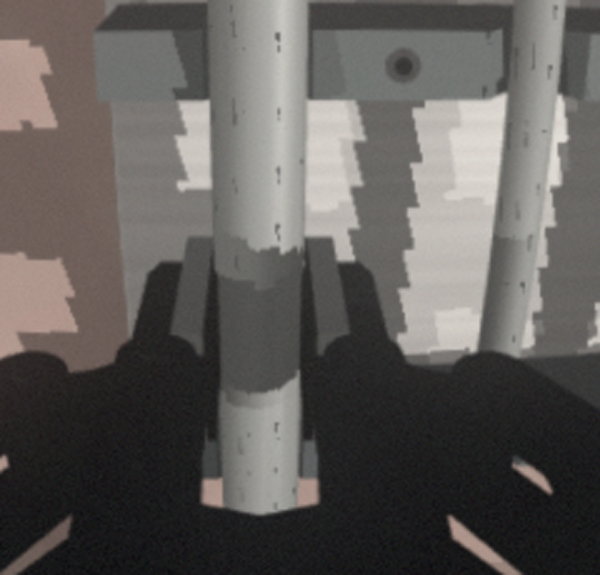

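Emit:
apply_moves([
  {"dx":0,"dy":-10,"dz":0,"ax":0,"ay":0,"az":0,"hand":10},
  {"dx":0,"dy":-40,"dz":0,"ax":0,"ay":0,"az":0,"hand":10},
  {"dx":0,"dy":-90,"dz":0,"ax":0,"ay":0,"az":0,"hand":10},
  {"dx":0,"dy":-90,"dz":0,"ax":0,"ay":0,"az":0,"hand":10},
], squeeze=60)

```text
clock: 4.72
position: [0.4914, -0.2473, 0.1135]
orientation: [-1.573, 0.058, -0.07]
ft_force: [0.5, -1.2, -2.0]
gripper_width: 0.0138
```

```bash
python3 snap.py w5; python3 - <<'E'
from h import *
save('side','s5.png')
goal([.5235,.067,.15],1.3895-np.pi/2)
E
```

```text
[ 0.49138426 -0.24731865  0.11347799] 4.725 0.013757415940796498 [ 0.49 -1.25 -1.97]
t 4.825 d [  9.2 -40.2 314.4] a [0.03 5.74 0.06] F [-0.44  0.12 -2.32] w 0.014
```

View pics/w5.png

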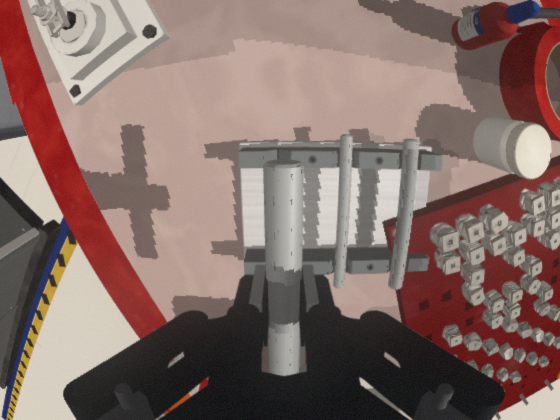

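View pics/s5.png

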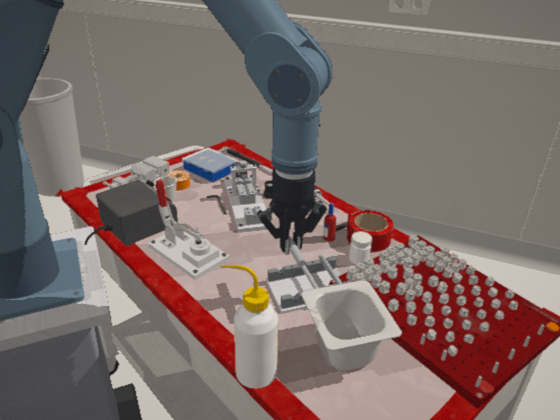

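Emit:
apply_moves([
  {"dx":9,"dy":-45,"dz":313,"ax":0,"ay":5.8,"az":0,"hand":10},
  {"dx":9,"dy":-45,"dz":313,"ax":0,"ay":5.8,"az":0,"hand":10},
  {"dx":9,"dy":-45,"dz":313,"ax":0,"ay":5.8,"az":0,"hand":10},
  {"dx":9,"dy":-45,"dz":313,"ax":0,"ay":5.8,"az":0,"hand":10},
  {"dx":9,"dy":-45,"dz":313,"ax":0,"ay":5.8,"az":0,"hand":10},
  {"dx":9,"dy":-45,"dz":313,"ax":0,"ay":5.8,"az":0,"hand":10},
  {"dx":9,"dy":-45,"dz":313,"ax":0,"ay":5.8,"az":0,"hand":10},
])

```text
clock: 5.7
position: [0.5225, 0.0656, 0.154]
orientation: [-1.568, 0.143, -0.142]
ft_force: [0.3, -0.6, -2.4]
gripper_width: 0.0138
```

```bash
python3 snap.py w6; python3 - <<'E'
from h import *
goal([.5230,.0665,.15],1.3895-np.pi/2)
E
```

```text
[0.52249274 0.06560704 0.15397109] 5.7 0.013814431667528333 [ 0.35 -0.57 -2.41]
t 5.75 d [0.1 4.  2.3] a [ 0.11 -0.13 -0.01] F [-0.32 -0.63 -1.54] w 0.0143
```

View pics/w6.png

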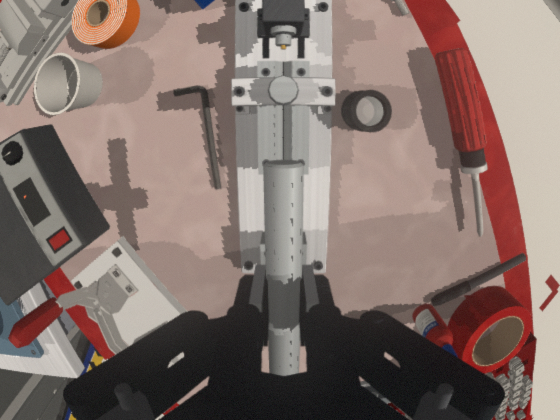

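Emit:
apply_moves([
  {"dx":0.1,"dy":50,"dz":1.3,"ax":0.1,"ay":0,"az":0,"hand":10},
  {"dx":0.1,"dy":95,"dz":1.3,"ax":0.1,"ay":0,"az":0,"hand":10},
  {"dx":0.1,"dy":104,"dz":1.3,"ax":0.1,"ay":0,"az":0,"hand":10},
  {"dx":0.1,"dy":104,"dz":1.3,"ax":0.1,"ay":0,"az":0,"hand":10},
])

```text
clock: 6.25
position: [0.5229, 0.0639, 0.0504]
orientation: [-1.567, 0.146, -0.145]
ft_force: [1.1, 0.0, -1.7]
gripper_width: 0.0138
```

```bash
python3 snap.py w7; python3 - <<'E'
from h import *
goal([.5230,.0665,.031],1.3895-np.pi/2)
import cv2
a=cv2.imread('pics/w7.png')
cv2.imwrite('pics/w7a.png',cv2.resize(a[30:330,200:370],None,fx=2,fy=2,interpolation=cv2.INTER_CUBIC))
cv2.imwrite('pics/w7b.png',cv2.resize(a[30:200,220:350],None,fx=3.5,fy=3.5,interpolation=cv2.INTER_CUBIC))
save('side','s7.png')
b=cv2.imread('pics/s7.png');cv2.imwrite('pics/s7a.png',cv2.resize(b[140:260,190:310],None,fx=5,fy=5,interpolation=cv2.INTER_CUBIC))
E
```

```text
[0.52289172 0.06393298 0.0503696 ] 6.25 0.013778278173504521 [ 1.13  0.02 -1.73]
t 6.3 d [-1.1 20.2  1.9] a [ 0.   -0.22  0.07] F [-0.08  0.75 -1.09] w 0.0137
```

View pics/w7b.png

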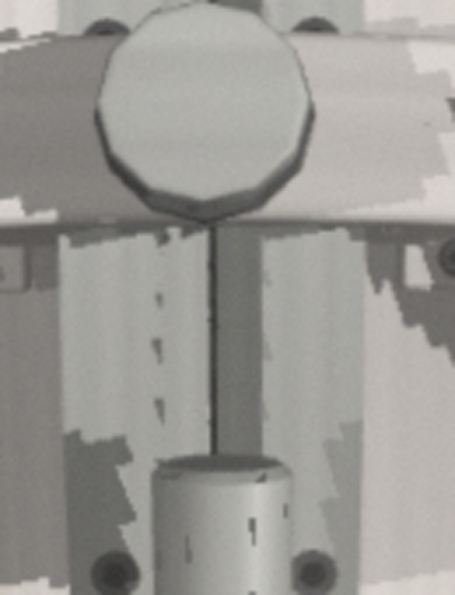

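View pics/s7a.png

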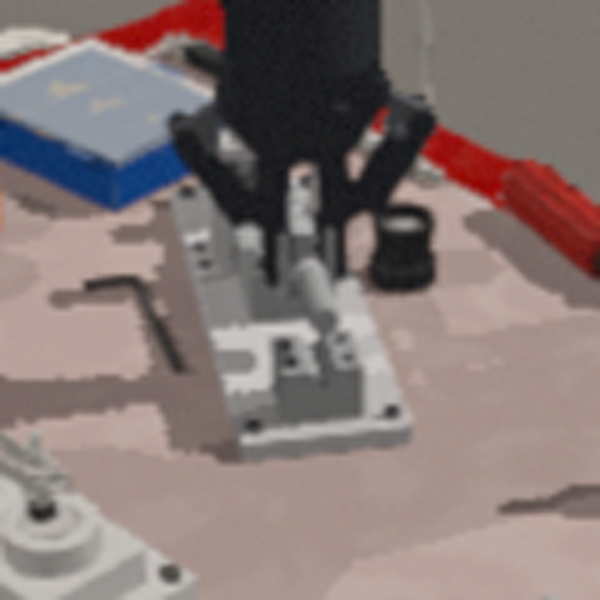

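Emit:
apply_moves([
  {"dx":-1.2,"dy":8,"dz":1,"ax":0,"ay":-0.2,"az":0,"hand":10},
  {"dx":-1.2,"dy":15,"dz":1,"ax":0,"ay":-0.2,"az":0,"hand":10},
  {"dx":-1.2,"dy":17,"dz":1,"ax":0,"ay":-0.2,"az":0,"hand":10},
  {"dx":-1.2,"dy":17,"dz":1,"ax":0,"ay":-0.2,"az":0,"hand":10},
])

```text
clock: 6.85
position: [0.523, 0.066, 0.0344]
orientation: [-1.566, 0.141, -0.144]
ft_force: [0.2, 0.7, -0.6]
gripper_width: 0.0141
```

```bash
python3 - <<'E'
from h import *
goal([.5230,.0665,.031],1.3895-np.pi/2)
E
```

```text
t 6.85 d [-0.1  3.4  0.5] a [-0.02  0.01  0.1 ] F [ 0.19  0.75 -0.64] w 0.0141
```

Emit:
apply_moves([
  {"dx":0,"dy":1.5,"dz":0,"ax":0,"ay":0,"az":0.1,"hand":10},
  {"dx":0,"dy":2,"dz":0,"ax":0,"ay":0,"az":0.1,"hand":10},
])

```text
clock: 7.1
position: [0.523, 0.066, 0.0324]
orientation: [-1.566, 0.142, -0.142]
ft_force: [0.7, 0.0, -1.9]
gripper_width: 0.0136
```

```bash
python3 - <<'E'
from h import *
goal([.5230,.0665,.031],1.3895-np.pi/2)
E
```

```text
t 7.1 d [-0.1  1.4  0.5] a [-0.02  0.01  0.01] F [ 0.67  0.   -1.86] w 0.0136
```

Emit:
apply_moves([
  {"dx":0,"dy":1,"dz":0,"ax":0,"ay":0,"az":0,"hand":10},
  {"dx":0,"dy":1.5,"dz":0,"ax":0,"ay":0,"az":0,"hand":10},
])

```text
clock: 7.35
position: [0.5232, 0.066, 0.0317]
orientation: [-1.565, 0.142, -0.142]
ft_force: [-4.4, 0.1, 13.1]
gripper_width: 0.0142
```

```bash
python3 - <<'E'
from h import *
goal([.5230,.0665,.031],1.3895-np.pi/2)
E
```

```text
t 7.35 d [-0.3  0.7  0.5] a [-0.06  0.    0.  ] F [-4.41  0.12 13.11] w 0.0142
```

Emit:
apply_moves([
  {"dx":-0.3,"dy":-0.2,"dz":0,"ax":0,"ay":0,"az":0,"hand":10},
  {"dx":-0.3,"dy":-0.2,"dz":0,"ax":0,"ay":0,"az":0,"hand":20},
  {"dx":-0.3,"dy":-0.2,"dz":0,"ax":0,"ay":0,"az":0,"hand":32},
  {"dx":-0.3,"dy":-0.2,"dz":0,"ax":0,"ay":0,"az":0,"hand":32},
  {"dx":-0.3,"dy":-0.2,"dz":0,"ax":0,"ay":0,"az":0,"hand":32},
])

```text
clock: 7.98
position: [0.5228, 0.066, 0.0318]
orientation: [-1.565, 0.142, -0.142]
ft_force: [0.5, -0.3, -0.3]
gripper_width: 0.0322
```

```bash
python3 snap.py w8;  python3 - <<'E'
from h import *
a=cv2.imread('pics/w8.png')
cv2.imwrite('pics/w8b.png',cv2.resize(a[30:330,190:390],None,fx=2,fy=2,interpolation=cv2.INTER_CUBIC))
E
```

```text
[0.52284142 0.0660355  0.03181963] 7.975 0.03218153764898252 [ 0.48 -0.29 -0.33]
```

View pics/w8b.png

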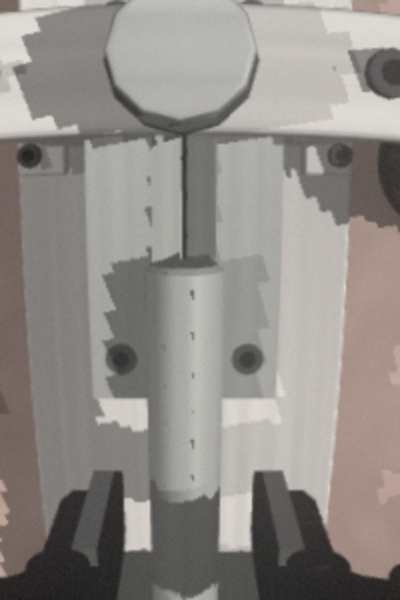

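```bash
cat >> h.py <<'E'
FX=np.array([.5334,.1218,1.3895])
def fx2w(x,y,z):
    c,s=np.cos(FX[2]),np.sin(FX[2]); return np.array([FX[0]+c*x-s*y,FX[1]+s*x+c*y,z])
def w2fx(P):
    c,s=np.cos(FX[2]),np.sin(FX[2]);d=np.asarray(P)[:2]-FX[:2]; return np.array([c*d[0]+s*d[1],-s*d[0]+c*d[1]])*1000
E
python3 - <<'E'
from h import *
d=np.load('w8.npz');p,Rm=d['p'],d['R'];f=C(190,30,2)
print('tcp',w2fx(p))
for q,z in (((186,268),.0548),((92,398),.042),((276,398),.042),((86,200),.042),((281,200),.042)): print(q,w2fx(wunproj([f(*q)],z,p,Rm)[0]))
goal(fx2w(-.057,0,.105),FX[2]-np.pi/2)
goal(fx2w(-.145,0,.105),FX[2]-np.pi/2)
E
```

```text
tcp [-56.75432779   0.33092927]
(186, 268) [5.51814543 0.10674176]
(92, 398) [-24.65786441  20.5401728 ]
(276, 398) [-24.69403132 -19.32189397]
(86, 200) [17.67543067 20.22272193]
(281, 200) [ 17.60212578 -18.97164585]
t 8.025 d [  0.3 -73.2  -0.2] a [-0.06  0.   -0.  ] F [ 0.51  0.3  -0.01] w 0.0318
t 8.025 d [  0.3 -73.2 -88.2] a [-0.06  0.   -0.  ] F [ 0.51  0.3  -0.01] w 0.0318
```

Emit:
apply_moves([
  {"dx":0,"dy":-30,"dz":0,"ax":0,"ay":0,"az":0,"hand":32},
  {"dx":0,"dy":-73,"dz":0,"ax":0,"ay":0,"az":0,"hand":32},
  {"dx":0,"dy":-73,"dz":-40,"ax":0,"ay":0,"az":0,"hand":32},
  {"dx":0,"dy":-73,"dz":-88,"ax":0,"ay":0,"az":0,"hand":0},
  {"dx":0,"dy":-73,"dz":-88,"ax":0,"ay":0,"az":0,"hand":0},
  {"dx":0,"dy":-73,"dz":-88,"ax":0,"ay":0,"az":0,"hand":0},
], squeeze=60)

```text
clock: 8.78
position: [0.5071, -0.02, 0.1047]
orientation: [-1.565, 0.142, -0.142]
ft_force: [0.2, 0.3, -0.2]
gripper_width: 0.0001
```

```bash
python3 snap.py w9; python3 - <<'E'
from h import *
goal(fx2w(-.140,0,.0440),FX[2]-np.pi/2)
E
```

```text
[ 0.50712409 -0.02003517  0.10473125] 8.775 0.00010549991283611356 [ 0.23  0.25 -0.15]
t 8.825 d [ 0.3 60.7  3.5] a [-0.09  0.08 -0.01] F [-0.12  0.78  0.27] w -0.0004
```

View pics/w9.png

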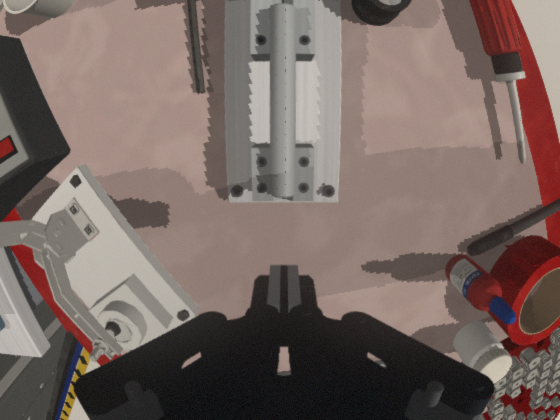

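Emit:
apply_moves([
  {"dx":0.3,"dy":50,"dz":0,"ax":-0.1,"ay":0,"az":0,"hand":0},
  {"dx":0.3,"dy":60,"dz":0,"ax":-0.1,"ay":0,"az":0,"hand":0},
  {"dx":0.3,"dy":60,"dz":4,"ax":-0.1,"ay":0,"az":0,"hand":0},
  {"dx":0.3,"dy":60,"dz":8,"ax":-0.1,"ay":0,"az":0,"hand":0},
  {"dx":0.3,"dy":60,"dz":8,"ax":-0.1,"ay":0,"az":0,"hand":0},
])

```text
clock: 9.45
position: [0.5099, -0.0108, 0.0457]
orientation: [-1.566, 0.139, -0.142]
ft_force: [0.6, -0.1, -0.7]
gripper_width: 0.0001
```

```bash
cat > st.py <<'E'
from h import *
p,Rm,s=tool(); print('t',round(s['clock'],3),'fx',w2fx(p).round(2),'z',round(p[2]*1000,2),'Fx_fix',round(-(s['ft_force'][0]*np.cos(FX[2])+s['ft_force'][1]*np.sin(FX[2])),2),'F',np.round(s['ft_force'],2))
E
python3 st.py;python3 snap.py w10
```

```text
t 9.45 fx [-134.62   -0.8 ] z 45.73 Fx_fix -0.02 F [ 0.55 -0.08 -0.75]
[ 0.50991055 -0.01075918  0.04572747] 9.45 0.0001425056913470471 [ 0.55 -0.08 -0.75]
```

View pics/w10.png

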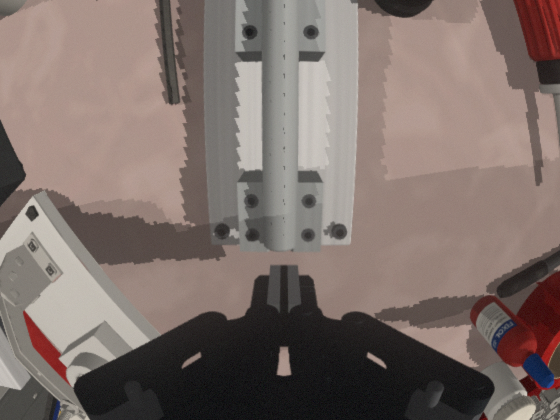

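Emit:
apply_moves([
  {"dx":-1.2,"dy":1.2,"dz":3,"ax":0,"ay":0,"az":0,"hand":0},
  {"dx":-1.2,"dy":1.2,"dz":6,"ax":0,"ay":0,"az":0,"hand":0},
  {"dx":-1.2,"dy":1.2,"dz":9,"ax":0,"ay":0,"az":0,"hand":0},
  {"dx":-1.2,"dy":1.2,"dz":12,"ax":0,"ay":0,"az":0,"hand":0},
  {"dx":-1.2,"dy":1.2,"dz":15,"ax":0,"ay":0,"az":0,"hand":0},
])

```text
clock: 10.12
position: [0.5111, 0.0033, 0.0444]
orientation: [-1.567, 0.14, -0.142]
ft_force: [-0.6, -2.8, 1.0]
gripper_width: 0.0001
```

```bash
python3 st.py
```

```text
t 10.125 fx [-120.58    0.55] z 44.39 Fx_fix 2.86 F [-0.59 -2.8   1.  ]
```

Emit:
apply_moves([
  {"dx":0,"dy":0,"dz":4,"ax":0,"ay":0,"az":0,"hand":0},
  {"dx":0,"dy":0,"dz":8,"ax":0,"ay":0,"az":0,"hand":0},
  {"dx":0,"dy":0,"dz":12,"ax":0,"ay":0,"az":0,"hand":0},
  {"dx":0,"dy":0,"dz":15,"ax":0,"ay":0,"az":0,"hand":0},
  {"dx":0,"dy":0,"dz":18,"ax":0,"ay":0,"az":0,"hand":0},
])

```text
clock: 10.75
position: [0.5143, 0.0215, 0.0443]
orientation: [-1.566, 0.14, -0.142]
ft_force: [-0.5, -0.6, 0.2]
gripper_width: 0.0001
```

```bash
python3 st.py;python3 snap.py w11
```

```text
t 10.75 fx [-102.08    0.67] z 44.34 Fx_fix 0.71 F [-0.55 -0.62  0.2 ]
[0.51433826 0.02151342 0.04433689] 10.75 7.751138823554817e-05 [-0.55 -0.62  0.2 ]
```

View pics/w11.png

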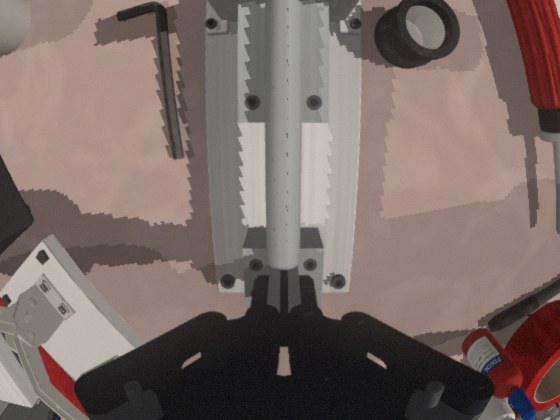

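Emit:
apply_moves([
  {"dx":0,"dy":0,"dz":2,"ax":0,"ay":0,"az":0,"hand":0},
  {"dx":0,"dy":0,"dz":4,"ax":0,"ay":0,"az":0,"hand":0},
  {"dx":0,"dy":0,"dz":6,"ax":0,"ay":0,"az":0,"hand":0},
  {"dx":0,"dy":0,"dz":8,"ax":0,"ay":0,"az":0,"hand":0},
  {"dx":0,"dy":0,"dz":10,"ax":0,"ay":0,"az":0,"hand":0},
])

```text
clock: 11.42
position: [0.516, 0.0304, 0.0444]
orientation: [-1.568, 0.141, -0.143]
ft_force: [-1.8, -5.8, 1.5]
gripper_width: 0.0002
```

```bash
python3 st.py
```

```text
t 11.425 fx [-92.99   0.61] z 44.36 Fx_fix 5.98 F [-1.77 -5.76  1.54]
```

Emit:
apply_moves([
  {"dx":0,"dy":0,"dz":3,"ax":0,"ay":0,"az":0,"hand":0},
  {"dx":0,"dy":0,"dz":6,"ax":0,"ay":0,"az":0,"hand":0},
  {"dx":0,"dy":0,"dz":9,"ax":0,"ay":0,"az":0,"hand":0},
  {"dx":0,"dy":0,"dz":12,"ax":0,"ay":0,"az":0,"hand":0},
  {"dx":0,"dy":0,"dz":15,"ax":0,"ay":0,"az":0,"hand":0},
])

```text
clock: 12.05
position: [0.5184, 0.0436, 0.0444]
orientation: [-1.569, 0.142, -0.144]
ft_force: [-0.7, -6.7, 1.7]
gripper_width: -0.0001
```

```bash
python3 st.py; python3 snap.py w12
```

```text
t 12.05 fx [-79.58   0.61] z 44.4 Fx_fix 6.7 F [-0.73 -6.67  1.72]
[0.51844885 0.04363946 0.04439664] 12.05 -0.00013733852685241375 [-0.73 -6.67  1.72]
```

View pics/w12.png

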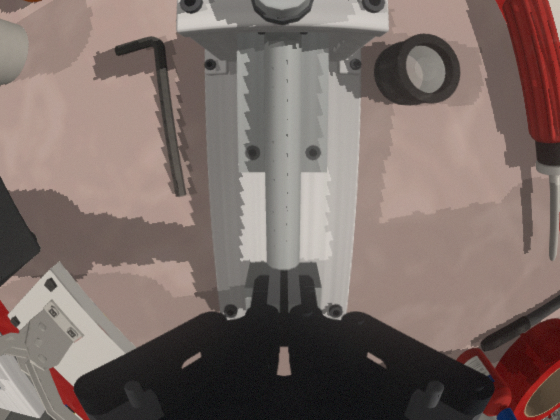

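Emit:
apply_moves([
  {"dx":0,"dy":0,"dz":3,"ax":0,"ay":0,"az":0,"hand":0},
  {"dx":0,"dy":0,"dz":6,"ax":0,"ay":0,"az":0,"hand":0},
  {"dx":0,"dy":0,"dz":9,"ax":0,"ay":0,"az":0,"hand":0},
  {"dx":0,"dy":0,"dz":12,"ax":0,"ay":0,"az":0,"hand":0},
  {"dx":0,"dy":0,"dz":14,"ax":0,"ay":0,"az":0,"hand":0},
])

```text
clock: 12.72
position: [0.5207, 0.056, 0.0444]
orientation: [-1.571, 0.143, -0.144]
ft_force: [-1.9, -7.3, 2.6]
gripper_width: 0.0001
```

```bash
python3 st.py
```

```text
t 12.725 fx [-66.97   0.61] z 44.39 Fx_fix 7.48 F [-1.86 -7.27  2.64]
```

```bash
python3 - <<'E'
from h import *
goal(fx2w(-.065,.0006,.0444),FX[2]-np.pi/2)
E
```

```text
t 12.725 d [ 0. -0.  2.] a [ 0.27 -0.1   0.07] F [-1.86 -7.27  2.64] w 0.0001
```

Emit:
apply_moves([
  {"dx":0,"dy":-0.1,"dz":1,"ax":0.2,"ay":0,"az":0,"hand":0},
  {"dx":0,"dy":-0.2,"dz":2,"ax":0.2,"ay":0,"az":0,"hand":0},
  {"dx":0,"dy":-0.2,"dz":3,"ax":0.2,"ay":0,"az":0,"hand":0},
  {"dx":0,"dy":-0.2,"dz":4,"ax":0.2,"ay":0,"az":0,"hand":0},
  {"dx":0,"dy":-0.2,"dz":5,"ax":0.2,"ay":0,"az":0,"hand":0},
])

```text
clock: 13.35
position: [0.5216, 0.0611, 0.0445]
orientation: [-1.567, 0.143, -0.144]
ft_force: [-1.3, -5.0, 0.2]
gripper_width: 0.0001
```

```bash
python3 st.py; python3 snap.py w13; python3 st.py
```

```text
t 13.35 fx [-61.84   0.68] z 44.53 Fx_fix 5.16 F [-1.26 -5.01  0.2 ]
[0.52158331 0.06109275 0.04452717] 13.35 0.00013248258250488115 [-1.26 -5.01  0.2 ]
t 13.4 fx [-61.64   0.65] z 44.53 Fx_fix 4.07 F [-0.56 -4.03 -0.52]
```

View pics/w13.png

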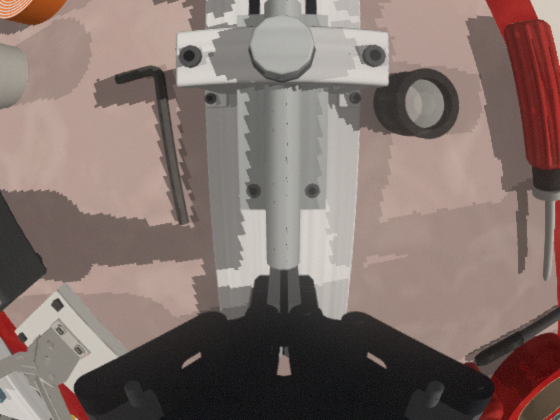

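Emit:
apply_moves([
  {"dx":0,"dy":0,"dz":1,"ax":0,"ay":0,"az":0,"hand":0},
  {"dx":0,"dy":0,"dz":2,"ax":0,"ay":0,"az":0,"hand":0},
  {"dx":0,"dy":0,"dz":3,"ax":0,"ay":0,"az":0,"hand":0},
  {"dx":0,"dy":0,"dz":4,"ax":0,"ay":0,"az":0,"hand":0},
])

```text
clock: 13.9
position: [0.5224, 0.0653, 0.0445]
orientation: [-1.567, 0.143, -0.144]
ft_force: [-0.9, -5.9, -0.0]
gripper_width: 0.0
```

```bash
python3 st.py
```

```text
t 13.9 fx [-57.56   0.66] z 44.53 Fx_fix 5.95 F [-0.89 -5.89 -0.02]
```

Emit:
apply_moves([
  {"dx":0,"dy":0,"dz":0.4,"ax":0,"ay":0,"az":0,"hand":0},
  {"dx":0,"dy":0,"dz":0.8,"ax":0,"ay":0,"az":0,"hand":0},
  {"dx":0,"dy":0,"dz":1.2,"ax":0,"ay":0,"az":0,"hand":0},
])

```text
clock: 14.28
position: [0.5226, 0.0664, 0.0445]
orientation: [-1.567, 0.143, -0.144]
ft_force: [-0.7, -4.6, -0.1]
gripper_width: -0.0001
```

```bash
python3 st.py
```

```text
t 14.275 fx [-56.47   0.63] z 44.53 Fx_fix 4.69 F [-0.69 -4.64 -0.07]
```

Emit:
apply_moves([
  {"dx":0,"dy":0,"dz":0.4,"ax":0,"ay":0,"az":0,"hand":0},
  {"dx":0,"dy":0,"dz":0.8,"ax":0,"ay":0,"az":0,"hand":0},
])

```text
clock: 14.52
position: [0.5227, 0.0671, 0.0445]
orientation: [-1.567, 0.143, -0.144]
ft_force: [-0.0, -4.9, 0.2]
gripper_width: 0.0001
```

```bash
python3 st.py; python3 - <<'E'
from h import *
save('scene','sc14.png');a=cv2.imread('pics/sc14.png')
cv2.imwrite('pics/sc14a.png',cv2.resize(a[150:230,170:270],None,fx=7,fy=7,interpolation=cv2.INTER_CUBIC))
E
python3 st.py
```

```text
t 14.525 fx [-55.69   0.7 ] z 44.51 Fx_fix 4.79 F [-0.04 -4.86  0.25]
t 14.575 fx [-55.66   0.67] z 44.5 Fx_fix 5.22 F [-1.27 -5.07 -1.03]
```

View pics/sc14a.png

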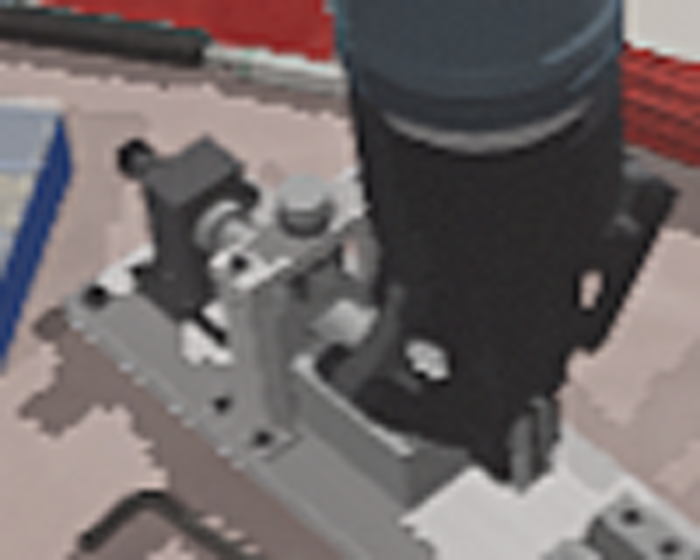

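Not visible from there; keep creeping in small steps.

Emit:
apply_moves([
  {"dx":0,"dy":0,"dz":0.3,"ax":0,"ay":0,"az":0,"hand":0},
  {"dx":0,"dy":0,"dz":0.6,"ax":0,"ay":0,"az":0,"hand":0},
])

```text
clock: 14.82
position: [0.5228, 0.0678, 0.0445]
orientation: [-1.567, 0.143, -0.144]
ft_force: [-0.5, -4.6, 0.4]
gripper_width: 0.0002
```

```bash
python3 st.py
```

```text
t 14.825 fx [-55.08   0.69] z 44.49 Fx_fix 4.61 F [-0.45 -4.6   0.44]
```

Emit:
apply_moves([
  {"dx":0,"dy":0,"dz":0.2,"ax":0,"ay":0,"az":0,"hand":0},
  {"dx":0,"dy":0,"dz":0.4,"ax":0,"ay":0,"az":0,"hand":0},
])

```text
clock: 15.08
position: [0.5229, 0.0681, 0.0445]
orientation: [-1.568, 0.143, -0.144]
ft_force: [-0.6, -5.0, 0.1]
gripper_width: 0.0001
```

Emit:
apply_moves([
  {"dx":0,"dy":0,"dz":0.2,"ax":0,"ay":0,"az":0,"hand":0},
])

```text
clock: 15.2
position: [0.5229, 0.0681, 0.0445]
orientation: [-1.568, 0.143, -0.144]
ft_force: [-0.3, -5.0, 0.9]
gripper_width: 0.0002
```

Emit:
apply_moves([
  {"dx":0,"dy":0,"dz":0.2,"ax":0,"ay":0,"az":0,"hand":0},
])

```text
clock: 15.32
position: [0.5229, 0.0681, 0.0445]
orientation: [-1.568, 0.143, -0.144]
ft_force: [-1.1, -6.1, 0.1]
gripper_width: 0.0001
```

```bash
python3 st.py
```

```text
t 15.325 fx [-54.7    0.66] z 44.52 Fx_fix 6.19 F [-1.1  -6.09  0.06]
```

Emit:
apply_moves([
  {"dx":0,"dy":0,"dz":0.4,"ax":0,"ay":0,"az":0,"hand":0},
])

```text
clock: 15.45
position: [0.5229, 0.0681, 0.0445]
orientation: [-1.568, 0.143, -0.145]
ft_force: [0.0, -5.7, -0.1]
gripper_width: 0.0001
```

```bash
python3 st.py
```

```text
t 15.45 fx [-54.73   0.68] z 44.49 Fx_fix 5.58 F [ 0.01 -5.68 -0.08]
```

Emit:
apply_moves([
  {"dx":0,"dy":0,"dz":0.4,"ax":0,"ay":0,"az":0,"hand":0},
  {"dx":0,"dy":0,"dz":0.7,"ax":0,"ay":0,"az":0,"hand":0},
])

```text
clock: 15.7
position: [0.5229, 0.0681, 0.0445]
orientation: [-1.569, 0.144, -0.145]
ft_force: [-0.5, -7.8, 0.4]
gripper_width: -0.0001
```

```bash
python3 st.py
```

```text
t 15.7 fx [-54.7    0.64] z 44.52 Fx_fix 7.8 F [-0.49 -7.84  0.45]
```

Emit:
apply_moves([
  {"dx":0,"dy":0,"dz":0.7,"ax":0,"ay":0,"az":0,"hand":0},
  {"dx":0,"dy":0,"dz":1.0,"ax":0,"ay":0,"az":0,"hand":0},
])

```text
clock: 15.95
position: [0.5229, 0.0681, 0.0445]
orientation: [-1.57, 0.145, -0.145]
ft_force: [-0.9, -7.7, 1.8]
gripper_width: 0.0
```

```bash
python3 st.py
```

```text
t 15.95 fx [-54.69   0.68] z 44.51 Fx_fix 7.77 F [-0.9  -7.73  1.76]
```

Emit:
apply_moves([
  {"dx":0,"dy":0,"dz":1.0,"ax":0.1,"ay":0,"az":0,"hand":0},
  {"dx":0,"dy":-0.1,"dz":1.1,"ax":0.1,"ay":0,"az":0,"hand":0},
])

```text
clock: 16.2
position: [0.5229, 0.0681, 0.0446]
orientation: [-1.57, 0.145, -0.146]
ft_force: [-1.9, -7.2, -0.8]
gripper_width: 0.0002
```

```bash
python3 st.py
```

```text
t 16.2 fx [-54.68   0.69] z 44.56 Fx_fix 7.46 F [-1.91 -7.24 -0.81]
```

Emit:
apply_moves([
  {"dx":0,"dy":0,"dz":1.1,"ax":0.1,"ay":0,"az":0,"hand":0},
  {"dx":0,"dy":0,"dz":1.4,"ax":0.1,"ay":0,"az":0,"hand":0},
])

```text
clock: 16.45
position: [0.5229, 0.0682, 0.0445]
orientation: [-1.569, 0.146, -0.147]
ft_force: [-1.8, -8.6, 1.2]
gripper_width: -0.0002
```

```bash
python3 st.py
```

```text
t 16.45 fx [-54.66   0.7 ] z 44.51 Fx_fix 8.8 F [-1.83 -8.61  1.21]
```

Emit:
apply_moves([
  {"dx":0,"dy":0,"dz":1.4,"ax":0.1,"ay":0,"az":0,"hand":0},
  {"dx":0,"dy":0,"dz":1.7,"ax":0.1,"ay":0,"az":0,"hand":0},
])

```text
clock: 16.7
position: [0.5228, 0.0682, 0.0445]
orientation: [-1.569, 0.147, -0.147]
ft_force: [-1.6, -8.5, 1.8]
gripper_width: 0.0002
```

```bash
python3 st.py
```

```text
t 16.7 fx [-54.65   0.72] z 44.49 Fx_fix 8.64 F [-1.55 -8.5   1.77]
```

Emit:
apply_moves([
  {"dx":0,"dy":0,"dz":1.8,"ax":0.1,"ay":0,"az":0,"hand":0},
  {"dx":0,"dy":0,"dz":2.1,"ax":0.1,"ay":0,"az":0,"hand":0},
])

```text
clock: 16.95
position: [0.5228, 0.0682, 0.0445]
orientation: [-1.57, 0.148, -0.148]
ft_force: [-2.0, -10.3, 2.6]
gripper_width: -0.0002
```

```bash
python3 st.py
```

```text
t 16.95 fx [-54.62   0.73] z 44.49 Fx_fix 10.53 F [ -2.   -10.34   2.56]
```

Emit:
apply_moves([
  {"dx":0,"dy":-0.1,"dz":2.1,"ax":0.1,"ay":0,"az":0,"hand":0},
  {"dx":0,"dy":-0.1,"dz":2.3,"ax":0.1,"ay":0,"az":0,"hand":0},
  {"dx":0,"dy":-0.1,"dz":2.3,"ax":0.1,"ay":0,"az":0,"hand":0},
])

```text
clock: 17.32
position: [0.5228, 0.0682, 0.0445]
orientation: [-1.57, 0.15, -0.149]
ft_force: [-2.1, -9.9, 1.5]
gripper_width: -0.0004
```

```bash
python3 st.py;python3 snap.py w15; python3 st.py
```

```text
t 17.325 fx [-54.65   0.74] z 44.52 Fx_fix 10.09 F [-2.09 -9.88  1.48]
[0.5228156  0.06818275 0.0445187 ] 17.325 -0.0003962019238079779 [-2.09 -9.88  1.48]
t 17.375 fx [-54.65   0.72] z 44.52 Fx_fix 9.37 F [-1.02 -9.34  1.92]
```

View pics/w15.png

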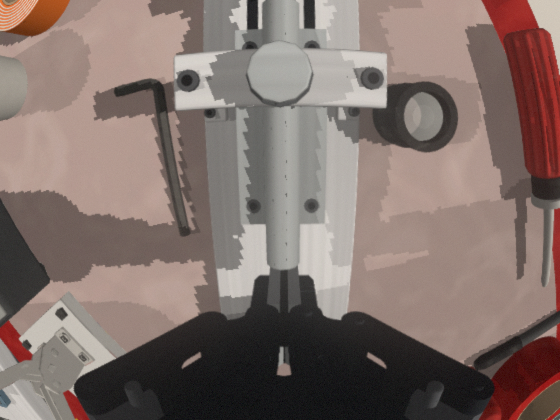

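Emit:
apply_moves([
  {"dx":0,"dy":0,"dz":2.3,"ax":0.1,"ay":0,"az":0,"hand":0},
  {"dx":0,"dy":0,"dz":2.6,"ax":0.1,"ay":0,"az":0,"hand":0},
  {"dx":0,"dy":0,"dz":2.7,"ax":0.1,"ay":0,"az":0,"hand":0},
  {"dx":0,"dy":0,"dz":2.7,"ax":0.1,"ay":0,"az":0,"hand":0},
])

```text
clock: 17.88
position: [0.5228, 0.0682, 0.0445]
orientation: [-1.571, 0.152, -0.151]
ft_force: [-2.8, -10.6, 2.6]
gripper_width: -0.0
```

```bash
python3 st.py; python3 - <<'E'
from h import *
for i in range(4):
    viewer.read_camera('wrist'); s=readout.sense(); print(s['ft_force'])
goal(fx2w(-.0547,.0007,.0445),FX[2]-np.pi/2)
E
```

```text
t 17.875 fx [-54.66   0.76] z 44.5 Fx_fix 10.93 F [ -2.77 -10.61   2.62]
[-2.64554307 -9.86744643  3.25894198]
[ -2.30255825 -10.43510216   2.20396355]
[ -2.39175165 -10.4749676    2.28364196]
[ -2.39126301 -10.19796095   2.6741464 ]
t 18.075 d [ 0.1 -0.  -0.1] a [ 0.32 -0.63 -0.  ] F [ -2.39 -10.2    2.67] w -0.0003
```

Emit:
apply_moves([
  {"dx":0.1,"dy":-0.2,"dz":2.8,"ax":0.1,"ay":-0.2,"az":0,"hand":0},
  {"dx":0.1,"dy":-0.3,"dz":3.1,"ax":0.1,"ay":-0.3,"az":0,"hand":0},
  {"dx":0.1,"dy":-0.3,"dz":3.3,"ax":0.1,"ay":-0.3,"az":0,"hand":0},
  {"dx":0.1,"dy":-0.3,"dz":3.3,"ax":0.1,"ay":-0.3,"az":0,"hand":0},
])

```text
clock: 18.58
position: [0.5228, 0.0682, 0.0446]
orientation: [-1.573, 0.15, -0.148]
ft_force: [-1.6, -12.1, 1.8]
gripper_width: -0.0002
```

```bash
cat > avg.py <<'E'
from h import *
L=[]
for i in range(4):
    L.append(readout.sense()['ft_force']); viewer.read_camera('wrist')
L.append(readout.sense()['ft_force']);L=np.array(L)
a=-(L[:,0]*np.cos(FX[2])+L[:,1]*np.sin(FX[2]));print(a.round(2),a.mean().round(2),L.mean(0).round(2),w2fx(tool()[0]).round(2),readout.sense()['clock'])
E
python3 avg.py
```

```text
[12.18 10.84 11.64 12.2  11.38] 11.65 [ -1.92 -11.49   0.75] [-54.61   0.74] 18.775
```

Emit:
apply_moves([
  {"dx":0.1,"dy":-0.1,"dz":3.4,"ax":0.1,"ay":-0.1,"az":0,"hand":0},
  {"dx":0.1,"dy":-0.1,"dz":3.6,"ax":0.1,"ay":-0.1,"az":0,"hand":0},
  {"dx":0.1,"dy":-0.1,"dz":3.6,"ax":0.1,"ay":-0.1,"az":0,"hand":0},
  {"dx":0.1,"dy":-0.1,"dz":3.6,"ax":0.1,"ay":-0.1,"az":0,"hand":0},
])

```text
clock: 19.27
position: [0.5228, 0.0682, 0.0445]
orientation: [-1.575, 0.151, -0.148]
ft_force: [-2.2, -12.5, 2.1]
gripper_width: 0.0003
```

```bash
python3 avg.py
```

```text
[12.65 13.56 13.32 12.2  13.42] 13.03 [ -2.42 -12.8    2.41] [-54.61   0.73] 19.475
```

Emit:
apply_moves([
  {"dx":0,"dy":0,"dz":-1,"ax":0,"ay":0,"az":0,"hand":0},
  {"dx":0,"dy":0,"dz":-8,"ax":0,"ay":0,"az":0,"hand":0},
  {"dx":0,"dy":0,"dz":-20,"ax":0,"ay":0,"az":0,"hand":0},
  {"dx":0,"dy":-40,"dz":-30,"ax":0,"ay":0,"az":0,"hand":0},
  {"dx":0,"dy":-100,"dz":-40,"ax":0,"ay":0,"az":0,"hand":0},
  {"dx":0,"dy":-120,"dz":-40,"ax":0,"ay":0,"az":0,"hand":0},
  {"dx":0,"dy":-120,"dz":-40,"ax":0,"ay":0,"az":0,"hand":0},
])

```text
clock: 20.35
position: [0.5167, 0.03, 0.1665]
orientation: [-1.573, 0.148, -0.151]
ft_force: [0.5, 0.3, -0.4]
gripper_width: 0.0
```

```bash
python3 st.py; python3 snap.py w16; python3 - <<'E'
from h import *
a=cv2.imread('pics/w16.png');cv2.imwrite('pics/w16a.png',cv2.resize(a[0:160,220:350],None,fx=3.7,fy=3.7,interpolation=cv2.INTER_CUBIC))
E
```

```text
t 20.35 fx [-93.26  -0.14] z 166.48 Fx_fix -0.4 F [ 0.48  0.32 -0.36]
[0.51671884 0.03004801 0.16647671] 20.35 1.9925567258417756e-05 [ 0.48  0.32 -0.36]
```

View pics/w16a.png

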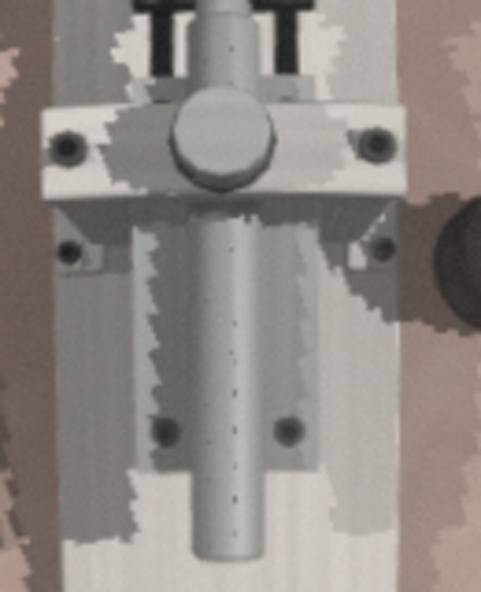

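View pics/w16.png

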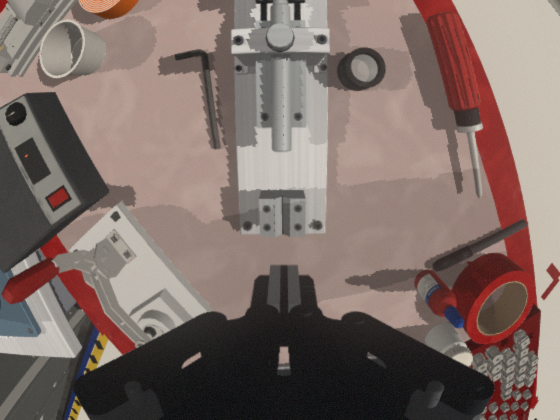

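```bash
python3 - <<'E'
from h import *
print(order.job_done())
E
```

```text
the job is handed in; nothing more can be done
None
```

I took the 16 mm pin out of the rack, laid it in the V-groove and pushed it under the roller until it stopped against the anvil. I then backed the gripper off, raised it clear and handed the job in at about 20 s.

- **Position:** The pin stopped with its end at fixture x of about 76 mm. The camera had put the anvil face at 76 mm before I moved anything. The last wrist picture shows the pin straight in the groove, meeting the anvil sleeve, with no gap or brass plunger visible. I had no reading of the plunger itself.
- **Press force:** The push on the pin averaged about 13 N, held for at least 0.2 s. Sliding the pin had taken about 5 N, so I estimate about 8 N reached the stop. This comes from the wrist sensor, with readings scattering by about 0.7 N, and was not measured at the stop. The sliding force itself read between 4 and 7.5 N on the way. The upper readings came while the finger was also pressing down on the pin.
- **Rest of the bench:** The other two pins were still in the rack when I last saw them, just after lifting the thick pin. The loupe, jar and bottle look undisturbed in the pictures. I measured none of these after the job.

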